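Tip a standing blank into the drilling jig and push it home

ROBOT

A 6-joint arm with a two-finger parallel gripper is mounted at the origin on a cart in front of the work surface, level with it; the furniture and walls round the work are solid. World frame = base frame: x ahead of the robot, y to its left, z up, the work surface at z = 0. Lengths are in mm, angles in degrees, forces in N, time in s.
With the tool pointing down it reaches from about 300 to 850 mm from the base axis. Payload 4.2 kg.
Tool frame: the origin (TCP) lies between the finger pads; the fingertips stand ahead of it and the grasp point (between the pads) lies 8 mm behind it (env.tip_reach is the x of the fingertips in the tool frame, in mm); x points along the fingers, y is the direction in which the jaws open and shut, and the axes are right-handed (so a half turn about x gives the same grasp; the last joint's range is limited). The gripper opens to 91 mm and grips with 3 to 60 N. Pads are 32 mm wide; open, the fingers measure 118 mm over their backs; the gripper's body (76 mm by 178 mm) begins 60 mm behind the grasp point.
Start: joints at [70.646, 18.312, 89.639, -0, 72.044, -1.146], TCP at [179.677, 546.222, 224.976] pointing down, gripper open.
Joint ranges: [-177.97, 177.97], [-48.28, 115.42], [12.27, 149.76], [-77.06, 257.06], [2.81, 150.46], [-146.56, 146.56]. Speed limits (degrees/s): [147.25, 147.25, 180, 180, 180, 180].

INTERFACE

Orientations are given as [roll, pitch, yaw] about the fixed x, y, z axes, in that order (R = Rz(yaw) Ry(pitch) Rx(roll)).
In Python, from workcell import env, cams gives the robot as it stands.
- The arm moves only by the tool arm_command, never from a script. Its argument "deltas" is a list of rows, each a list of 3 entries, a list of its own where there are three numbers: the opening, from 0 (shut) to 1 (fully open), then the shift along the world's x, y, z in mm, then the turn about the world's z in rad. A call has 1 to 20 rows; each row is the pose to reach, as a shift and turn from the pose commanded when the call began; what a row does not reach only later rows make up. A row lasts 1/10 s, in which the tool goes at most 50 mm and 8.59 degrees, less where a joint would pass 70% of its speed; a pose out of reach is approached as far as the arm can. A call with a gripper value outside its range is refused whole. The fingers move at their own pace and stop on an object; "grip_force" is the grip in N (left out, the last holds). Time passes only in rows, so rows that repeat a pose let the fingers close. It gives the time, the measured TCP pose, the force and the opening at its end, in the units of the state.
- env.state(): the state, without advancing time (a new reading comes with each control period).
- cams.grab_frame(name): name is "side" or "top"; returns a dict with "img" (420x560x3 uint8, red, green, blue), "K" (3x3 intrinsics, pixels), "rvec" (rotation vector, rad) and "tvec" (3), from world to camera coordinates, as OpenCV has them. Camera axes: x right, y down, z forward; pixel columns grow to the right and rows downward; lengths in mm; the calibration is good to about 2 mm. A picture is of the moment at which its call begins. There is no depth.
- env.job_done(): hands the job in, once; it reports no verdict.
Trained networks look in a picture, given as the dict that the camera call returned (one of the last four; its "shot" number tells which), for a name from the list of things; names that differ only in an ending like _2 or _b are one class to them, and where a whole thing is asked for, a point or a joint stands for the part that bears it (a point fixed in the world has none). Each returns a list of dicts, best first, with "conf" (0 to 1); they miss things now and then, are a little off and sometimes report something else, mostly with a low value. They report only what shows in the picture. A call takes as long as a camera call. They do not tell look-alikes from the thing itself.
- cams.silhouettes(picture, name): "region" (420x560 bool, what is visible of it) and "centre" ([column, row] in pixels, amid what is visible of it).
The state is a dict: "time_s": time; "qpos": joint angles; "qvel": joint speeds; "effort": joint torques, N m; "ee_pos": TCP position; "ee_rot": TCP orientation; "force": force on the tool from outside, world axes, zero at the start; "torque": the same for the moment, N m; "gripper_width": finger opening in mm.
Only numpy, scipy, OpenCV 4.12 (cv2) and the standard library are available. Lean on these libraries where they do the work, as an engineer would, in place of code of your own. Each camera call takes 0.05 s, during which the arm holds its last target.

TASK

Load the wooden blank into the drilling jig without grasping it: it stands on end at the jig's open mouth, so push its top until it tips over toward the end stop and lies flat in the channel, then push it along the channel, under the bridge, until it is fully home against the end stop. Only push the blank with the fingers, never lift it, and leave the jar, the wire spool and the loupe undisturbed.

Things in the scene. Friction and masses are not known exactly. Their poses are not given: they have to be found in the camera images.
- jig: drilling jig, fixed to the bench: aluminium base plate 250 x 110 mm, 6 mm thick, with steel cheeks 10 mm thick whose tops are 26 mm above the bench. Origin: centre of its underside, on the bench. x runs level along the channel from the open mouth (plate edge at x = -0.125) to the end stop (face at x = 0.105), z up
- jig_mouth (a point): middle of the channel where the flared mouth ends, at jig x = -0.050, on the plate's top (6 mm above the bench); axes as the jig's. Gap between the cheeks: 80 mm at jig x = -0.105, 61 mm from x = -0.050 to 0.025, then tapering to 50 mm at x = 0.060 and 50 mm on to the stop
- jig_bridge (a point): centre of the underside of the bridge (with brass drill bush) that spans the channel near the stop, 54 mm above the bench, at jig x = 0.090; axes as the jig's. It reaches 22 mm either way along x and 43 mm either way along y; its plate's top is 64 mm above the bench, bush and screws reach 71 mm
- jig_stop (a point): middle of the face of the jig's end stop, 26 mm above the bench; axes as the jig's. With the blank home, its leading end touches this face
- blank_mid (a point): centre of the wooden blank, a plain block 90 x 45 x 40 mm, 0.1 to 0.2 kg. It starts on end on the plate in the mouth (centre 51 mm, top 96 mm above the bench), 40 mm thickness along the channel within 3 degrees, 45 mm width across. Pushed near its top it tips, and past about 24 degrees it falls by itself. Lying in the jig: centre 26 mm, top 46 mm; home: centre 45 mm before the stop's face
- blank: the same blank; origin at the centre of its 45 x 90 mm face that looks to the stop at the start and becomes the underside. Axes (also of blank_mid): y along the 90 mm length (up at the start), x across the width, z along the thickness (at the start out of the mouth, away from the stop; up once the blank lies in the channel)
- flux_jar: amber jar with black cap, 56 mm diameter, 78 mm high, origin at the centre of its underside, z up; bystander
- copper_spool: spool of copper wire, 48 mm diameter, 30 mm high, origin at the centre of its underside; bystander
- loupe: black loupe, 33 mm diameter, 31 mm high, origin at the centre of its underside; bystander
Not all that is in view belongs to the job. What is shaped like the blank but pink is not meant.

How it is judged:
By the outcome, as a careful person would: the job done as asked, in the order asked, and still so for the second after the job is handed in, with the robot touching nothing.
It also fails if it takes over 35 s, if anything falls off the work surface, if the arm or the gripper's body presses on something with over 40 N, if the wrist force passes 120 N, or if a joint passes its speed limit or range.

## Working session

There is one attempt and no reset: what is moved stays moved. The work goes in short steps, Python scripts to look and compute and a tool call to move; the robot and the scene stay as the last step left them, time stands still between calls to the robot, and variables do not carry over. Pictures are saved under pics/ and viewed, and the job is handed in when it is done.

Besides the shell and the picture viewer there is one more tool, called after "Emit:" as name(argument=value, ...), one argument or row to a line, values as JSON. arm_command: Moves the arm, as the interface text tells. Its arguments: {"type":"object","properties":{"deltas":{"type":"array","items":{"type":"array"}},"grip_force":{"type":"number"}},"required":["deltas"]}

```bash
mkdir -p pics; ls
cat > h.py <<'E'
import numpy as np, cv2
def cam(p):
    R,_=cv2.Rodrigues(np.array(p["rvec"],float)); return np.array(p["K"],float),R,np.array(p["tvec"],float).reshape(3)
def proj(p,X):
    K,R,t=cam(p); c=(R@np.atleast_2d(X).T).T+t; u=(K@c.T).T; return u[:,:2]/u[:,2:]
def ray(p,uv,z):
    K,R,t=cam(p); d=R.T@np.linalg.inv(K)@np.array([uv[0],uv[1],1.]); C=-R.T@t; return C+d*(z-C[2])/d[2]
E
python3 - <<'E'
from workcell import env,cams
from h import *
import pickle
s=env.state(); print(s, getattr(env,'tip_reach',None))
P={}
for n in ("top","side"):
    p=cams.grab_frame(n); P[n]=p
    cv2.imwrite(f"pics/{n}0.png",p["img"][:,:,::-1])
    K,R,t=cam(p); print(n,p["shot"],-R.T@t)
    for o in ("jig","blank","flux_jar","copper_spool","loupe"):
        for d in cams.silhouettes(p,o)[:3]: 
            print(o,d["conf"],d["centre"],d["region"].sum()); P[(n,o)]=P.get((n,o),[])+[d]
pickle.dump(P,open("P0.pkl","wb"))
E
```

```text
pics
{'time_s': 0.0, 'qpos': array([ 7.06458336e+01,  1.83501503e+01,  8.97073879e+01, -1.23562702e-03,
        7.20429358e+01, -1.14817614e+00]), 'qvel': array([-0.02643585, -0.02530607,  0.02270898,  0.00082489,  0.02137508,
       -0.00792081]), 'effort': array([-9.93344256e-04, -4.12458479e+01, -2.31970131e+01,  7.25494232e-02,
        4.58169007e-02, -1.43206439e-04]), 'ee_pos': array([179.51367887, 545.74172374, 224.12855285]), 'ee_rot': array([ -90.47829017,   89.89951907, -108.68389848]), 'force': array([ 0.29951524,  0.82070769, -0.14848056]), 'torque': array([ 0.01307096,  0.04651611, -0.0509357 ]), 'gripper_width': 91.06699605470091} 11.0
top 1 [ 412.86868145 -163.66719335  889.56156412]
jig 0.57 [345.6, 220.3] 4608
blank 0.79 [417.0, 261.4] 622
blank 0.67 [343.3, 260.1] 497
flux_jar 0.62 [222.5, 262.7] 530
copper_spool 0.87 [213.7, 217.3] 411
loupe 0.63 [163.6, 237.5] 175
side 2 [543.76024602 668.86252407 487.16416873]
jig 0.76 [281.2, 200.3] 2108
blank 0.72 [318.1, 187.5] 510
blank 0.69 [311.4, 160.5] 201
flux_jar 0.84 [338.5, 245.1] 950
copper_spool 0.63 [289.1, 261.2] 467
loupe 0.54 [320.7, 300.2] 363
```

```bash
ls pics
```

```text
side0.png
top0.png
```

View pics/top0.png

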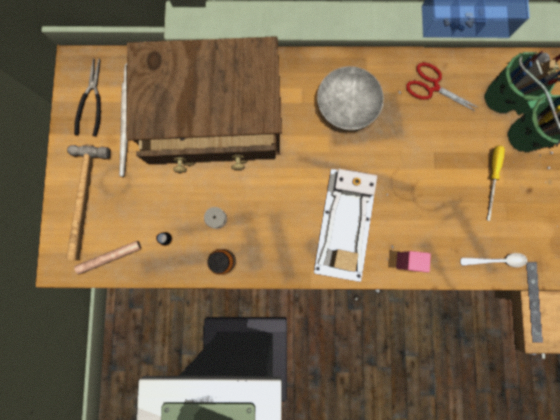

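View pics/side0.png

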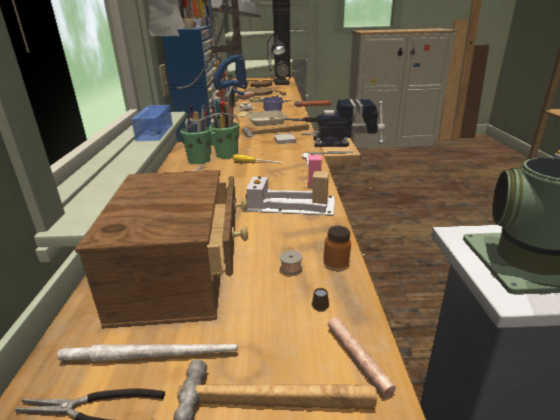

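Run:
```python
import pickle
from h import *
P=pickle.load(open("P0.pkl","rb"))
t=P["top"]["img"][170:300,260:450,::-1]; cv2.imwrite("pics/topc.png",cv2.resize(t,None,fx=4,fy=4,interpolation=cv2.INTER_CUBIC))
t=P["side"]["img"][130:290,220:400,::-1]; cv2.imwrite("pics/sidec.png",cv2.resize(t,None,fx=3.7,fy=3.7,interpolation=cv2.INTER_CUBIC))
```

```text
(no output)
```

View pics/topc.png

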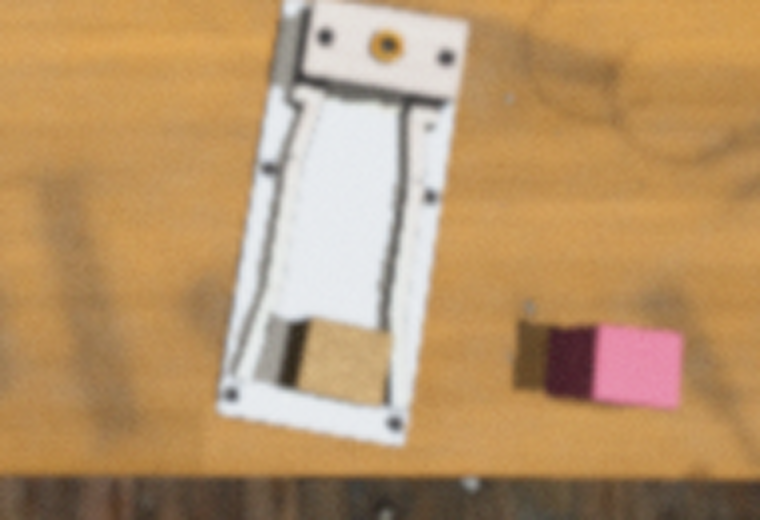

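View pics/sidec.png

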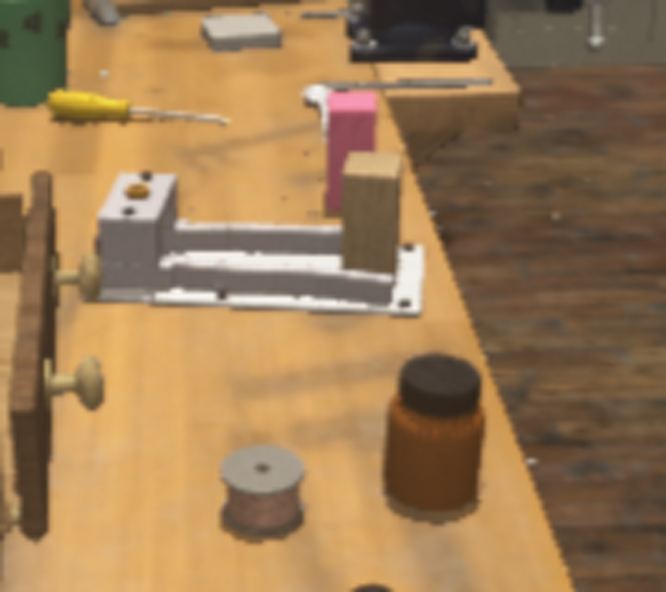

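Run:
```python
import pickle
from h import *
from scipy.optimize import least_squares
P=pickle.load(open("P0.pkl","rb")); T,S=P["top"],P["side"]
ct=lambda a,b:((a-1.5)/4+260,(b-1.5)/4+170); cs=lambda a,b:(a/3.7+220,b/3.7+130)
ob=[(T,ct(218,412),(-125,55,6)),(T,ct(403,444),(-125,-55,6)),
(T,ct(470,20),(112,-43,64)),(T,ct(447,105),(68,-43,64)),(T,ct(303,78),(68,43,64)),
(S,cs(424,247),(-125,-55,6)),(S,cs(418,314),(-125,55,6))]
def J(v,X):
    c,s=np.cos(v[2]),np.sin(v[2]); X=np.atleast_2d(X).astype(float)
    return np.c_[v[0]+c*X[:,0]-s*X[:,1],v[1]+s*X[:,0]+c*X[:,1],X[:,2]]
def f(v,n=99): return np.concatenate([(proj(p,J(v,X))[0]-uv)*(1 if p is T else .7) for p,uv,X in ob[:n]])
x0=[450,-200,-.1]
for n in (5,99):
    r=least_squares(f,x0,args=(n,),loss='soft_l1'); print(r.x[:2],np.degrees(r.x[2])); print(np.round(f(r.x),1).reshape(-1,2).tolist())
v=r.x; np.save("jig.npy",v)
# blank fit: upright box, top corners in top, side corners
bt=[ct(310,318),ct(391,332),ct(384,408),ct(301,393)]
print("top face:",[np.round(ray(T,u,96)[:2],1).tolist() for u in bt])
c=np.mean([ray(T,u,96) for u in bt],0); print(c)
e=np.array([ray(T,u,96) for u in bt]); d=e[0]-e[3]; d2=e[1]-e[2]; print(np.degrees(np.arctan2(d[1],d[0])),np.degrees(np.arctan2(d2[1],d2[0])))
a=v[2]; q=c[:2]-v[:2]; print("blank in jig",np.cos(a)*q[0]+np.sin(a)*q[1],-np.sin(a)*q[0]+np.cos(a)*q[1])
# side view top face corners
bs=[cs(347,154),cs(402,156),cs(394,181),cs(341,179)]
print("side top:",np.mean([ray(S,u,96) for u in bs],0))
for n,p in (("top",T),("side",S)):
    im=p["img"][:,:,::-1].copy(); im=cv2.resize(im,None,fx=4,fy=4)
    for Xs in ([(-125,55,6),(125,55,6),(125,-55,6),(-125,-55,6)],[(68,43,64),(112,43,64),(112,-43,64),(68,-43,64)],[(-105,40,26),(-50,30.5,26),(25,30.5,26),(60,25,26),(105,25,26),(105,-25,26),(60,-25,26),(25,-30.5,26),(-50,-30.5,26),(-105,-40,26)]):
        uv=proj(p,J(v,Xs)); cv2.polylines(im,[np.int32(uv*4+2)],True,(0,255,0),1)
    u=(260,165) if n=="top" else (220,130)
    cv2.imwrite(f"pics/fit_{n}.png",im[u[1]*4:u[1]*4+560,u[0]*4:u[0]*4+760])
for o,z in (("flux_jar",40),("copper_spool",20),("loupe",20)): print(o,ray(T,P[("top",o)][0]["centre"],z))
```

```text
[ 499.2649988  -308.04522508] -9.628576855662795
[[-0.6, 0.4], [0.4, 0.8], [-0.7, 0.7], [2.2, -1.3], [-0.2, -1.2], [0.3, -0.8], [1.0, -1.2]]
[ 499.74789376 -307.88099575] -9.797469712914273
[[-0.8, 0.1], [0.2, 0.7], [-0.6, 0.6], [2.2, -1.5], [-0.2, -1.5], [0.2, -0.8], [0.9, -1.1]]
top face: [[437.5, -275.3], [430.6, -317.3], [391.5, -313.0], [398.9, -270.2]]
[ 414.60396634 -293.94534679   96.        ]
-7.53603751528868 -6.352332010379447
blank in jig -86.27351189128073 -0.7561966937246059
side top: [ 419.31621264 -281.12913115   96.        ]
flux_jar [407.63486529 -28.23707171  40.        ]
copper_spool [511.22342758  -1.90472256  20.        ]
loupe [463.88645639 111.54020848  20.        ]
```

View pics/fit_top.png

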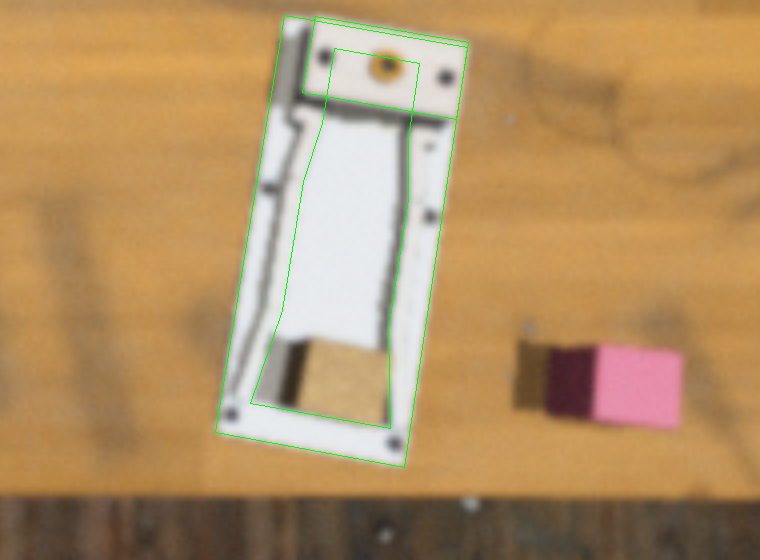

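View pics/fit_side.png

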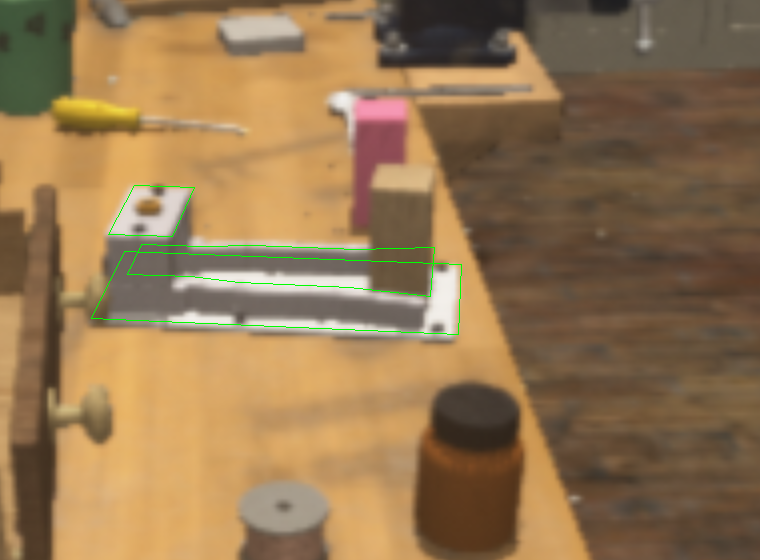

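Run:
```python
from workcell import env
from scipy.spatial.transform import Rotation as R
import numpy as np
s=env.state(); M=R.from_euler('xyz',s['ee_rot'],degrees=True).as_matrix(); print(M.round(3)); print(s['ee_pos'],s['time_s'])
v=np.load("jig.npy"); a=v[2]; c,n=np.cos(a),np.sin(a)
for x in (-150,-135,-106,-60,-20,0,15): print(x,(v[0]+c*x),(v[1]+n*x))
print(c,n,a)
```

```text
[[-0.     0.312  0.95 ]
 [ 0.     0.95  -0.312]
 [-1.     0.    -0.   ]]
[179.65019795 546.20774558 224.96316961] 0.6
-150 351.9355816141202 -282.35609851518007
-135 366.7168128284307 -284.908588238782
-106 395.2938598427643 -289.8434017044125
-60 440.62296889998305 -297.6710368567919
-20 480.03958547147766 -304.4776761197305
0 499.747893757225 -307.8809957511998
15 514.5291249715355 -310.4334854748018
0.985415414287365 -0.17016598157346513 -0.17099810485477765
```

Emit:
arm_command(
  deltas=[
    [0.22, [25, -40, 0], 0],
    [0.22, [50, -80, 0], 0],
    [0.22, [80, -120, 0], 0.03],
    [0.22, [110, -160, 0], 0.06],
    [0.22, [140, -203, 0], 0.09],
    [0.22, [170, -246, 0], 0.12],
    [0.22, [185, -290, 0], 0.147],
    [0.22, [200, -335, 0], 0.147],
    [0.22, [212, -380, 0], 0.147],
    [0.22, [225, -425, 0], 0.147],
    [0.22, [235, -470, 0], 0.147],
    [0.22, [243, -515, 0], 0.147],
    [0.22, [245, -560, 0], 0.147],
    [0.22, [240, -605, 0], 0.147],
    [0.22, [230, -650, 0], 0.147],
    [0.22, [217, -695, 0], 0.147],
    [0.22, [202, -740, 0], 0.147],
    [0.22, [187, -785, 0], 0.147],
    [0.22, [172, -828, 0], 0.147],
    [0.22, [172, -828, 0], 0.147],
  ],
)

```text
time_s: 2.6
ee_pos: [350.2, -286.2, 225.1]
ee_rot: [-80.0, 89.9, -90.2]
force: [-0.2, -0.2, -0.0]
gripper_width: 20.6
```

Emit:
arm_command(
  deltas=[
    [0.22, [0, 0, -40], 0],
    [0.22, [0, 0, -80], 0],
    [0.22, [0, 0, -115], 0],
    [0.22, [0, 0, -128], 0],
    [0.22, [0, 0, -128], 0],
    [0.22, [0, 0, -128], 0],
  ],
)

```text
time_s: 3.2
ee_pos: [352.3, -281.6, 97.5]
ee_rot: [-10.7, 90.0, -20.4]
force: [-0.0, 0.3, 0.4]
gripper_width: 19.9
```

```bash
cat > snap.py <<'E'
import sys
from workcell import env,cams
from h import *
k=sys.argv[1]
ims=[]
for n,(x,y,w,h) in (("top",(260,165,190,140)),("side",(220,120,190,140))):
    p=cams.grab_frame(n); ims.append(cv2.resize(p["img"][y:y+h,x:x+w,::-1],(400*1,295),interpolation=cv2.INTER_CUBIC))
    np.save(f"pics/{n}{k}.npy",p["img"])
    
cv2.imwrite(f"pics/s{k}.png",np.hstack(ims)); s=env.state(); print(s['time_s'],s['ee_pos'],s['force'])
E
python3 snap.py 1
```

```text
3.3 [ 352.65284427 -282.19662923   98.19817198] [ 0.36411178 -0.17209124  0.36579862]
```

View pics/s1.png

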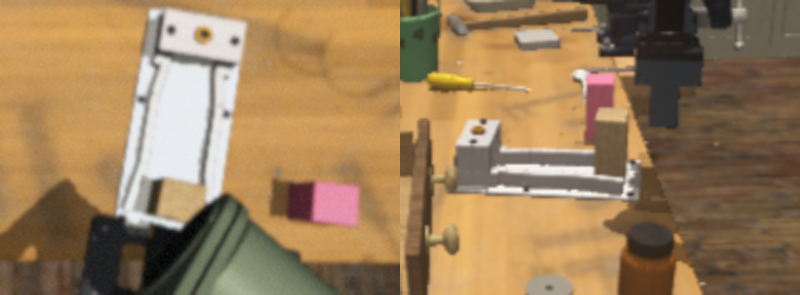

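Emit:
arm_command(
  deltas=[
    [0.22, [10, -1.7, 0], 0],
    [0.22, [18, -3.1, 0], 0],
    [0.22, [23, -4, 0], 0],
    [0.22, [27, -4.6, 0], 0],
    [0.22, [31, -5.3, 0], 0],
    [0.22, [35, -6, 0], 0],
    [0.22, [39, -6.7, 0], 0],
    [0.22, [43, -7.4, 0], 0],
  ],
)

```text
time_s: 4.1
ee_pos: [394.9, -289.2, 97.0]
ee_rot: [116.8, 90.0, 107.0]
force: [0.0, 0.2, -0.1]
gripper_width: 20.2
```

```bash
python3 snap.py 2
```

```text
4.2 [ 395.2619298  -289.39693808   96.99770641] [-0.6292661   0.78685907  0.70385087]
```

View pics/s2.png

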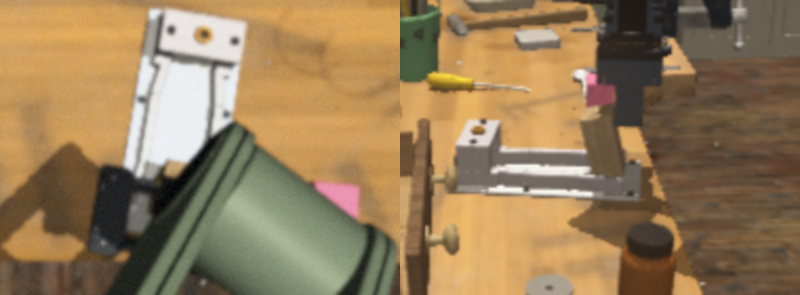

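Side view: the blank (around 602,140) is tilting about its front edge toward the stop, with the finger behind its top. I'll continue.

Emit:
arm_command(
  deltas=[
    [0.22, [4, -0.7, 0], 0],
    [0.22, [8, -1.4, 0], 0],
    [0.22, [12, -2, 0], 0],
    [0.22, [16, -2.7, 0], 0],
    [0.22, [20, -3.4, 0], 0],
    [0.22, [24, -4.1, 0], 0],
    [0.22, [24, -4.1, 0], 0],
    [0.22, [24, -4.1, 0], 0],
    [0.22, [24, -4.1, 0], 0],
  ],
)

```text
time_s: 5.1
ee_pos: [418.5, -293.2, 96.9]
ee_rot: [143.6, 90.0, 133.8]
force: [-0.5, 0.2, 0.2]
gripper_width: 20.2
```

```bash
python3 snap.py 3
```

```text
5.2 [ 418.49925653 -293.2210923    96.97931476] [-0.02610809  0.72086956  0.02869294]
```

View pics/s3.png

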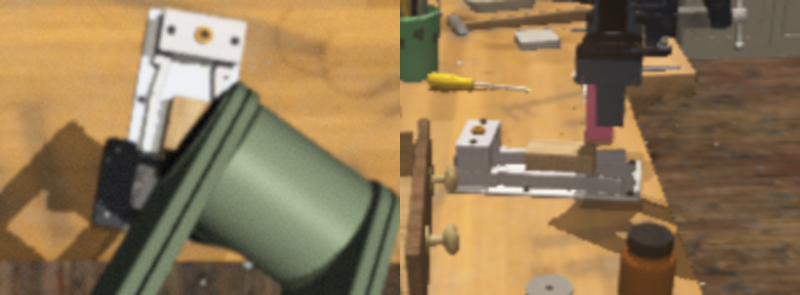

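Emit:
arm_command(
  deltas=[
    [0.22, [-30, 5, 0], 0],
    [0.22, [-59, 10, 0], 0],
    [0.22, [-59, 10, 0], 0],
    [0.22, [-59, 10, 0], 0],
  ],
)

```text
time_s: 5.6
ee_pos: [359.8, -283.6, 97.3]
ee_rot: [-20.3, 89.9, -30.1]
force: [0.6, 1.0, -0.7]
gripper_width: 20.1
```

```bash
python3 snap.py 4
python3 - <<'E'
from h import *
a=np.load("pics/side4.npy")[160:230,230:350,::-1]
b=np.load("pics/top4.npy")[165:290,280:400,::-1]
cv2.imwrite("pics/c4.png",np.vstack([cv2.resize(a,None,fx=5,fy=5,interpolation=2)])); cv2.imwrite("pics/d4.png",cv2.resize(b,None,fx=4.5,fy=4.5,interpolation=2))
E
```

```text
5.7 [ 360.72578589 -283.91805758   97.32619379] [-0.41239403  0.35534744 -0.22465923]
```

View pics/c4.png

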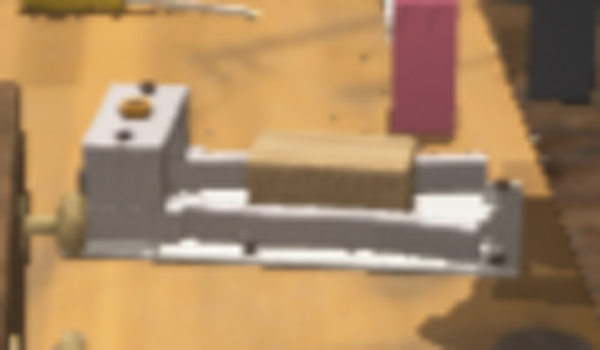

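View pics/d4.png

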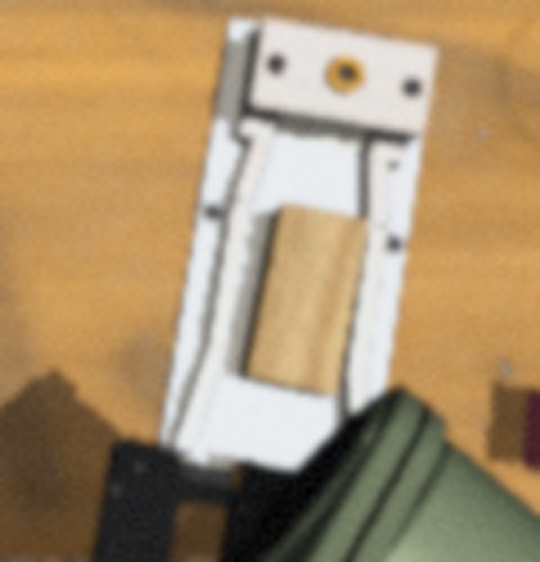

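The blank lies flat in the channel and nearly straight. Its top face in the crop runs from (280,205) and (368,218) to (337,393) and (245,375). The pink block is untouched.

Run:
```python
import pickle
from h import *
T=pickle.load(open("P0.pkl","rb"))["top"]; v=np.load("jig.npy"); c,s=np.cos(v[2]),np.sin(v[2])
e=[]
for a,b in [(280,205),(368,218),(337,393),(245,375)]:
    q=ray(T,((a-1.75)/4.5+280,(b-1.75)/4.5+165),46)[:2]-v[:2]; e.append([c*q[0]+s*q[1],-s*q[0]+c*q[1]]); print(np.round(e[-1],1))
e=np.array(e);print(e.mean(0))
```

```text
[23.7 18.3]
[ 25.  -25.9]
[-63.5 -24. ]
[-62.7  22. ]
[-19.36262326  -2.40900427]
```

Emit:
arm_command(
  deltas=[
    [0.22, [0, 0, -30], 0],
    [0.22, [0, 0, -50], 0],
    [0.22, [0, 0, -56], 0],
    [0.22, [0, 0, -56], 0],
  ],
)

```text
time_s: 6.1
ee_pos: [360.0, -283.2, 40.4]
ee_rot: [145.1, 89.9, 135.3]
force: [0.0, 0.2, 0.4]
gripper_width: 20.4
```

Emit:
arm_command(
  deltas=[
    [0.22, [20, -3.4, 0], 0],
    [0.22, [40, -6.8, 0], 0],
    [0.22, [52, -8.9, 0], 0],
    [0.22, [58, -9.9, 0], 0],
    [0.22, [64, -10.9, 0], 0],
    [0.22, [70, -11.9, 0], 0],
    [0.22, [76, -13, 0], 0],
    [0.22, [82, -14, 0], 0],
    [0.22, [88, -15, 0], 0],
    [0.22, [94, -16.1, 0], 0],
    [0.22, [100, -17.1, 0], 0],
    [0.22, [106, -18.1, 0], 0],
    [0.22, [110, -18.8, 0], 0],
  ],
)

```text
time_s: 7.4
ee_pos: [470.4, -302.2, 40.9]
ee_rot: [1.0, 90.0, -8.8]
force: [-1.3, 0.1, 0.0]
gripper_width: 20.3
```

```bash
python3 snap.py 5
python3 - <<'E'
from h import *
a=np.load("pics/side5.npy")[140:230,230:350,::-1]
b=np.load("pics/top5.npy")[165:265,280:400,::-1]
cv2.imwrite("pics/c5.png",np.hstack([cv2.resize(x,(400,320),interpolation=2) for x in (a,b)]))
E
```

```text
7.5 [ 470.56877097 -302.31344576   40.95875489] [-0.87927426  0.32366236  0.14200441]
```

View pics/c5.png

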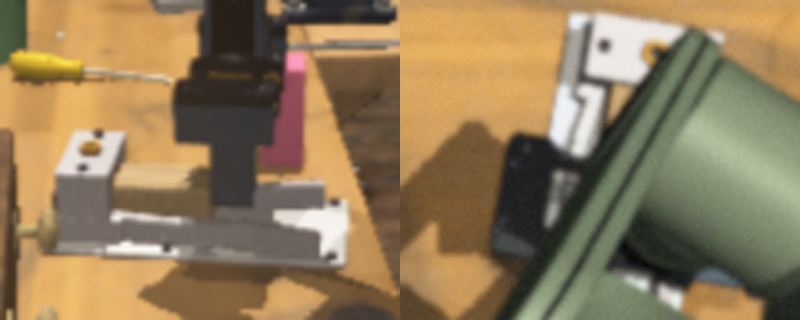

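Emit:
arm_command(
  deltas=[
    [0.22, [4, -0.7, 0], 0],
    [0.22, [8, -1.4, 0], 0],
    [0.22, [12, -2, 0], 0],
    [0.22, [16, -2.7, 0], 0],
    [0.22, [20, -3.4, 0], 0],
    [0.22, [22, -3.7, 0], 0],
    [0.22, [23, -3.9, 0], 0],
  ],
)

```text
time_s: 8.2
ee_pos: [492.9, -306.0, 41.0]
ee_rot: [142.5, 90.0, 132.7]
force: [-1.4, 0.7, 1.3]
gripper_width: 20.3
```

Emit:
arm_command(
  deltas=[
    [0.22, [1, -0.2, 0], 0],
    [0.22, [2, -0.3, 0], 0],
    [0.22, [3, -0.5, 0], 0],
    [0.22, [4, -0.7, 0], 0],
  ],
)

```text
time_s: 8.6
ee_pos: [496.7, -306.7, 41.0]
ee_rot: [99.9, 90.0, 90.1]
force: [-1.6, -0.3, -0.1]
gripper_width: 20.0
```

Emit:
arm_command(
  deltas=[
    [0.22, [1, -0.2, 0], 0],
    [0.22, [2, -0.3, 0], 0],
    [0.22, [3, -0.5, 0], 0],
  ],
)

```text
time_s: 8.9
ee_pos: [498.2, -306.9, 40.9]
ee_rot: [174.0, 89.8, 164.2]
force: [-7.3, 0.1, 4.3]
gripper_width: 20.0
```

Emit:
arm_command(
  deltas=[
    [0.22, [1, -0.2, 0], 0],
    [0.22, [2, -0.3, 0], 0],
    [0.22, [2, -0.3, 0], 0],
  ],
)

```text
time_s: 9.2
ee_pos: [498.2, -306.9, 40.9]
ee_rot: [174.3, 89.6, 164.5]
force: [-10.6, -0.2, 6.7]
gripper_width: 19.9
```

Emit:
arm_command(
  deltas=[
    [0.22, [2, -0.3, 0], 0],
    [0.22, [4, -0.7, 0], 0],
    [0.22, [4, -0.7, 0], 0],
  ],
)

```text
time_s: 9.5
ee_pos: [498.3, -306.8, 40.9]
ee_rot: [173.9, 89.1, 164.2]
force: [-18.9, -0.3, 13.6]
gripper_width: 20.6
```

Emit:
arm_command(
  deltas=[
    [0.22, [-6, 1, 0], 0],
    [0.22, [-15, 2.6, 0], 0],
    [0.22, [-40, 6.8, 0], 0],
    [0.22, [-70, 12, 10], 0],
    [0.22, [-100, 17, 40], 0],
    [0.22, [-130, 50, 80], 0],
    [0.22, [-140, 95, 120], 0],
    [0.22, [-140, 140, 150], 0],
    [0.22, [-140, 190, 180], 0],
    [0.22, [-140, 240, 180], 0],
    [0.22, [-140, 280, 180], 0],
    [0.22, [-140, 280, 180], 0],
  ],
)

```text
time_s: 10.7
ee_pos: [365.8, -24.9, 222.1]
ee_rot: [30.0, 89.8, 20.4]
force: [-0.0, -0.5, 0.3]
gripper_width: 20.3
```

```bash
python3 snap.py 6
python3 - <<'E'
from h import *
a=np.load("pics/side6.npy")[140:230,230:350,::-1]
b=np.load("pics/top6.npy")[165:255,290:410,::-1]
cv2.imwrite("pics/c6.png",np.hstack([cv2.resize(x,(400,300),interpolation=2) for x in (a,b)]))
cv2.imwrite("pics/top6.png",np.load("pics/top6.npy")[:,:,::-1])
d=cv2.absdiff(np.load("pics/side6.npy"),cv2.imread("pics/side0.png")[:,:,::-1]).max(2)
for n,(x,y,w,h) in dict(jar=(320,225,36,45),spool=(275,248,30,28),loupe=(308,285,25,28)).items(): print(n,np.percentile(d[y:y+h,x:x+w],[50,95,99]))
E
```

```text
10.8 [366.01064615 -26.14780153 221.59682819] [ 0.1207301  -0.56593216  0.21086012]
jar [  4. 105. 121.]
spool [7. 8. 8.]
loupe [6. 7. 8.]
```

View pics/c6.png

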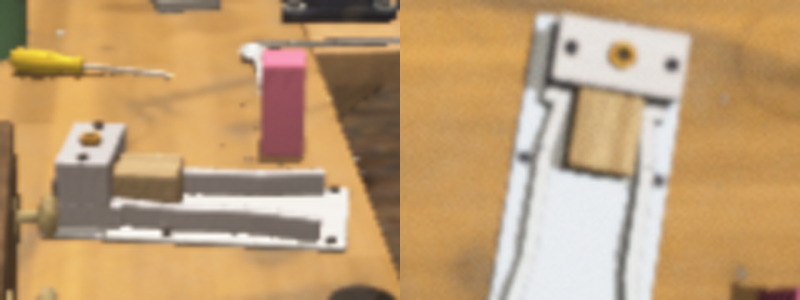

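View pics/top6.png

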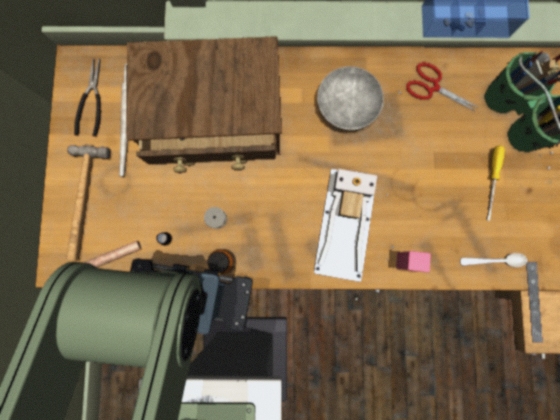

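Emit:
arm_command(
  deltas=[
    [0.22, [0, 45, 0], 0],
    [0.22, [0, 90, 0], 0],
    [0.22, [0, 130, 10], 0],
    [0.22, [0, 170, 20], 0],
    [0.22, [0, 170, 20], 0],
    [0.22, [0, 170, 20], 0],
  ],
)

```text
time_s: 11.4
ee_pos: [366.1, 141.5, 240.7]
ee_rot: [-52.6, 90.0, -62.3]
force: [0.3, -0.2, -0.2]
gripper_width: 20.1
```

```bash
python3 snap.py 7
python3 - <<'E'
import pickle
from h import *
T=pickle.load(open("P0.pkl","rb"))["top"]; v=np.load("jig.npy"); c,s=np.cos(v[2]),np.sin(v[2])
for a,b,z in [(168,163,46),(232,174,46),(151,82,64),(276,108,64)]:
    q=ray(T,(a/3.333+290,b/3.333+165),z)[:2]-v[:2]; print(np.round([c*q[0]+s*q[1],-s*q[0]+c*q[1]],1))
cv2.imwrite("pics/side7.png",np.load("pics/side7.npy")[:,:,::-1])
E
```

```text
11.5 [365.72594989 140.45906803 240.4539543 ] [-0.72253689  0.09552259  0.2663205 ]
[14.8 20.1]
[ 15.1 -23.4]
[63.7 42. ]
[ 61.  -42.2]
```

View pics/side7.png

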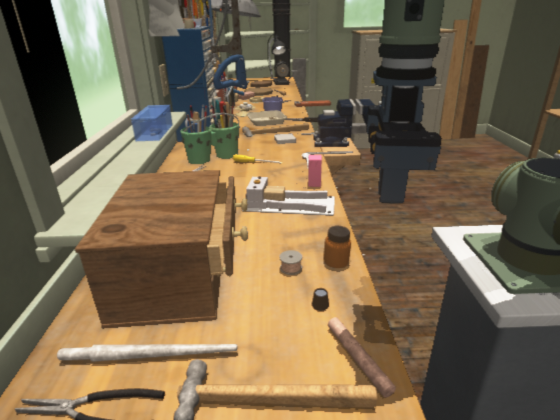

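```bash
python3 -c "
from workcell import env
print(env.job_done())"
```

```text
the job is handed in; nothing more can be done
None
```

The wooden blank is lying flat in the jig, under the bridge and home against the end stop. I handed the job in at about 11.5 s. I tipped it over by pushing near its top, then pushed it along the channel with the two fingertips spread. It was never gripped or lifted.

**Home position:** I pushed until the blank stopped moving. Over the last 4 mm of commanded push the finger moved only about 0.1 mm, while the force rose from 11 N to 19 N. Finger position puts the leading end at jig x ≈ 104.4, against 105 for the stop face. The top picture puts the trailing end at 15, which is the home value.

**Bystanders:** In the last pictures the jar, wire spool, loupe and pink block are where they were. The picture comparison showed no change at the spool or loupe. It did show change at the jar, where the gripper or its shadow was probably in the way. A later view with the arm clear showed the jar in place, checked by eye.

**Checks that disagreed:**
- The bridge's near edge measured 61–64 in the top picture instead of 68, probably because its shaded front face blurs into the edge.
- At the start, the side and top pictures differed by about 13 mm sideways for the blank. The side view is weak in that direction, so I used the top view.
- During the final press the wrist also read about 14 N upward. I did not look into it.

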